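Pack the finished circuit boards

TASK

Pack the four finished circuit boards from the blue mat into the transport tray: each one flat on the floor of the pocket cut to its outline, component side up (the long board in the long narrow pocket, the square one in the square, the round one in the round, the wide one with the heat sink in the wide rectangular pocket). Leave the two look-alike boards that still lack their connector or heat sink where they lie. Set the boards down, do not drop them.

Things in the scene. Friction and masses are not known exactly. Their poses are not given: they have to be found in the camera images.
- board_long: Finished long green board, 34 (x) x 102 mm (y), 45 g, on the 3 mm blue mat. On 5 mm brass spacers, board 2 mm thick, its upper face 7 mm above the origin (centre of the underside, at the spacers' feet; z up). To grip, across x: black two-row connector along the middle, 11 (x) x 76 (y) x 16 mm tall (top 23 mm above the origin). Other parts under 2 mm tall.
- board_square: Finished square green board, 56 x 56 mm, 50 g, on the 3 mm blue mat. On 5 mm brass spacers, board 2 mm thick, its upper face 7 mm above the origin (centre of the underside, at the spacers' feet; z up). To grip, across x: dark box-shaped relay at the middle, 24 (x) x 30 (y) x 24 mm tall (top 31 mm above the origin). Grey screw terminal, 24 (x) x 9 (y) x 9 mm tall, at the +y edge.
- board_round: Finished round green board, 58 mm across, 45 g, on the 3 mm blue mat. On 5 mm brass spacers, board 2 mm thick, its upper face 7 mm above the origin (centre of the underside, at the spacers' feet; z up). To grip, any way: dark upright capacitor at the middle, 22 mm across, 28 mm tall (top 35 mm above the origin), bare aluminium top. Around it small white lamps under 2 mm tall.
- board_wide: Finished wide green board, 58 (x) x 78 mm (y), 60 g, on the 3 mm blue mat. On 5 mm brass spacers, board 2 mm thick, its upper face 7 mm above the origin (centre of the underside, at the spacers' feet; z up). To grip, across x: finned aluminium heat sink at the middle, 25 (x) x 44 (y) x 24 mm tall (top 31 mm above the origin). Grey screw terminal, 24 (x) x 9 (y) x 9 mm tall, at the +y edge.
- bare_long: Unfinished long board, 34 (x) x 102 mm (y): the finished one's outline but no connector (two rows of empty holes) and no spacers. Green, 2 mm thick, flat on the 3 mm blue mat; origin: centre of its underside, z up. Lies among the finished boards, some 95 mm (world x) and 140 mm (world y) from the next.
- bare_wide: Unfinished wide board, 58 (x) x 78 mm (y): the finished one's outline but no heat sink, terminal or spacers. Green, 2 mm thick, flat on the 3 mm blue mat; origin: centre of its underside, z up. Lies among the finished boards, some 95 mm (world x) and 140 mm (world y) from the next.
- pocket_long: Light grey insert, dark pocket floor, 86 (x) x 130 (y) x 14 mm high, one of four two by two (order varies) fixed in the black tray, whose walls stand 18 mm above the bench. Pocket: long narrow rectangle, 50 (x) x 118 mm (y), centred on the origin. Origin: centre of the insert's underside, 3 mm above the bench; pocket floor 4 mm and rim 14 mm above the origin, z up.
- pocket_square: Light grey insert, dark pocket floor, 86 (x) x 130 (y) x 14 mm high, one of four two by two (order varies) fixed in the black tray, whose walls stand 18 mm above the bench. Pocket: square, 72 x 72 mm, centred on the origin. Origin: centre of the insert's underside, 3 mm above the bench; pocket floor 4 mm and rim 14 mm above the origin, z up.
- pocket_round: Light grey insert, dark pocket floor, 86 (x) x 130 (y) x 14 mm high, one of four two by two (order varies) fixed in the black tray, whose walls stand 18 mm above the bench. Pocket: round, 74 mm across, centred on the origin. Origin: centre of the insert's underside, 3 mm above the bench; pocket floor 4 mm and rim 14 mm above the origin, z up.
- pocket_wide: Light grey insert, dark pocket floor, 86 (x) x 130 (y) x 14 mm high, one of four two by two (order varies) fixed in the black tray, whose walls stand 18 mm above the bench. Pocket: wide rectangle, 74 (x) x 94 mm (y), centred on the origin. Origin: centre of the insert's underside, 3 mm above the bench; pocket floor 4 mm and rim 14 mm above the origin, z up.
There are look-alikes about, which are no part of the job. Leave any pink look-alike of the board_wide alone.

How it is judged:
By the outcome, as a careful person would: the job done as asked, in the order asked, and still so for the second after the job is handed in, with the robot touching nothing.
It also fails if it takes over 112 s, if anything falls off the work surface, if the arm or the gripper's body presses on something with over 40 N, if the wrist force passes 120 N, or if a joint passes its speed limit or range.

ROBOT

A 6-joint arm with a two-finger parallel gripper is mounted at the origin on the work surface. World frame = base frame: x ahead of the robot, y to its left, z up, the work surface at z = 0. Lengths are in m, angles in rad, forces in N, time in s.
With the tool pointing down it reaches from about 0.3 to 0.875 m from the base axis. Payload 6.4 kg.
Tool frame: the origin (TCP) lies on the centre line of the jaws, within the pads' length; the fingertips stand 25 mm ahead of it and the grasp point (between the pads) lies 6 mm ahead of it (ctrl.tip_reach is the distance from the TCP to the fingertips, in m); z points along the fingers, y is the line along which they close (so a half turn about z gives the same grasp; the last joint's range is limited). The gripper opens to 85 mm and grips with 20 to 120 N. Pads are 22 mm wide; open, the fingers measure 114 mm over their backs; the gripper's body (76 mm by 85 mm) begins 54 mm behind the grasp point. The pads swing forward as they close: fully open they stand 13 mm farther back than shut.
Start: joints at [0.926, 0.181, 1.607, -0, 1.354, -0.206], TCP at [0.244, 0.521, 0.227] pointing down, gripper open.
Joint ranges: [-2.99, 2.99], [-0.89, 2.07], [0.3, 2.58], [-1.14, 4.28], [0, 2.63], [-3.12, 3.12]. Speed limits (rad/s): [2.57, 2.57, 3.01, 3.14, 3.14, 3.14].

INTERFACE

Orientations are given as a unit quaternion [w, x, y, z].
In Python, from bench import ctrl gives the robot as it stands.
- The arm moves only by the tool servo_tool, never from a script. Its argument "motion" is a list that holds one entry, the list of rows, each a list of 5 numbers: the shift along the tool's x, y, z in cm, then the turn about the tool's z in degrees, then the closure, from -1 (fully open) to 1 (shut). In form: [[[dx, dy, dz, twist, claw], ...]]. A call has 1 to 5 rows; each row is the pose to reach, as a shift and turn from the pose commanded when the call began, along the tool's axes at that moment; what a row does not reach only later rows make up. A row lasts 1/10 s, in which the tool goes at most 50 mm and 8.59 degrees, less where a joint would pass 70% of its speed; a pose out of reach is approached as far as the arm can. A call with a gripper value outside its range is refused whole. The fingers move at their own pace and stop on an object; the grip force is fixed at half the most. Time passes only in rows, so rows that repeat a pose let the fingers close. It gives the time, the measured TCP pose, the force, the opening and the grip force at its end, in the units of the state.
- ctrl.get_obs(): the state, without advancing time (a new reading comes with each control period).
- ctrl.camera(name): name is "scene" or "top" or "wrist"; returns a dict with "pixels" (384x512x3 uint8, red, green, blue), "depth" (384x512 float32, m along the optical axis (not along the pixel's ray), 0 where there is no reading), "fx", "fy", "cx", "cy" (pixels), "R" (3x3) and "t" (3): a world point X has camera coordinates R X + t; the wrist camera has in their place "hand_eye" (4x4, takes a point from camera to tool coordinates, whose origin is the TCP and whose axes are the flange's). Camera axes: x right, y down, z forward; pixel columns grow to the right and rows downward; lengths in m; the calibration is good to about 2 mm. A picture is of the moment at which its call begins: read the wrist's pose just before it.
- ctrl.hand_in(): hands the job in; it is judged then, once.
The state is a dict: "time_s": time; "q": joint angles; "dq": joint speeds; "joint_efforts": joint torques, N m; "eef_pos": TCP position; "eef_rot": TCP orientation; "wrist_force": force on the tool from outside, world axes, zero at the start; "torque": the same for the moment, N m; "opening": opening from 0.0 (shut) to 1.0 (fully open); "grasp_force": force on a finger pad.
Only numpy, scipy, OpenCV 4.12 (cv2) and the standard library are available. Lean on these libraries where they do the work, as an engineer would, in place of code of your own. Each camera call takes 0.05 s, during which the arm holds its last target. There are 200 camera calls.

## Working session

There is one attempt and no reset: what is moved stays moved. The work goes in short steps, Python scripts to look and compute and a tool call to move; the robot and the scene stay as the last step left them, time stands still between calls to the robot, and variables do not carry over. Pictures are saved under pics/ and viewed, at most 14 in all, crops included, and the job is handed in when it is done.

Besides the shell and the picture viewer there is one more tool, called after ">>>" as a command line: name --argument value ..., lists and objects as JSON in quotes. servo_tool: Moves the arm, as the interface text tells. Its arguments: {"type":"object","properties":{"motion":{"type":"array"}},"required":["motion"]}

```bash
mkdir -p pics; ls; python3 - <<'E'
from bench import ctrl
import cv2,numpy as np
o=ctrl.get_obs();print({k:np.round(v,3).tolist() for k,v in o.items()})
for n in("top","scene"):
    c=ctrl.camera(n);np.savez(n+'.npz',**c);cv2.imwrite(f'pics/{n}0.png',c['pixels'][...,::-1])
    print(n,c['fx'],c['cx'],c['cy'],np.round(c['R'],3).tolist(),c['t'])
E
```

```text
pics
{'time_s': 0.0, 'q': [0.926, 0.182, 1.608, -0.0, 1.354, -0.206], 'dq': [-0.0, 0.001, 0.001, -0.001, -0.0, 0.0], 'joint_efforts': [-0.0, -44.489, -35.133, -0.0, 0.009, -0.0], 'eef_pos': [0.244, 0.52, 0.226], 'eef_rot': [-0.0, 0.218, 0.976, -0.001], 'wrist_force': [-0.806, 0.533, -1.031], 'torque': [0.015, -0.007, 0.053], 'grasp_force': 0.0, 'opening': 1.0}
top 488.76433241869347 256.1380640637819 201.14697805025685 [[-0.01, -1.0, 0.018], [-0.984, 0.006, -0.18], [0.18, -0.02, -0.983]] [-0.00298145  0.44241334  0.97765047]
scene 467.56107456617343 255.297707250105 191.3991900496975 [[0.029, 1.0, 0.008], [0.845, -0.02, -0.535], [-0.535, 0.023, -0.845]] [-0.02737177 -0.35454549  1.3724601 ]
```

View pics/top0.png

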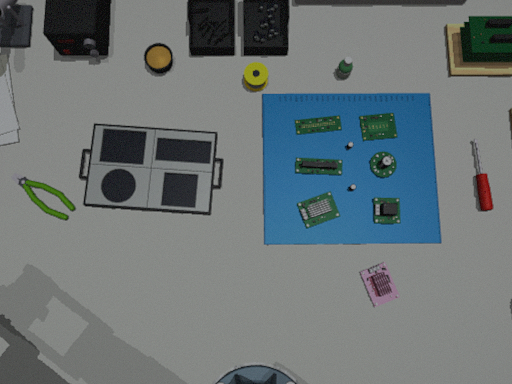

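View pics/scene0.png

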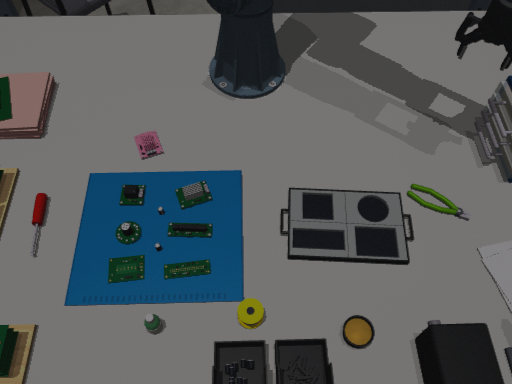

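```bash
cat > h.py <<'E'
import numpy as np,cv2
def ray(c,uv,z,R=None,t=None):
    R=c['R'] if R is None else R; t=c['t'] if t is None else t
    uv=np.atleast_2d(uv).astype(float)
    d=np.c_[(uv[:,0]-c['cx'])/c['fx'],(uv[:,1]-c['cy'])/c['fy'],np.ones(len(uv))]@R
    o=-R.T@t
    return o+d*((z-o[2])/d[:,2])[:,None]
def rects(mask,c,z,amin=150,R=None,t=None):
    for k in cv2.findContours(mask.astype(np.uint8),cv2.RETR_EXTERNAL,cv2.CHAIN_APPROX_NONE)[0]:
        if cv2.contourArea(k)<amin: continue
        p=ray(c,k[:,0],z,R,t)[:,:2]*1000
        (x,y),(w,h),a=cv2.minAreaRect(p.astype(np.float32))
        if w>h: w,h,a=h,w,a-90   # a = direction of short side
        print(k[:,0].mean(0).round(),'xy mm',round(x,1),round(y,1),'short',round(w,1),'long',round(h,1),'short-axis deg',round(a,1))
E
python3 - <<'E'
from h import *
from bench import ctrl
print(ctrl.tip_reach)
for n in('top','scene'):
    c=dict(np.load(n+'.npz'));print(n,-c['R'].T@c['t'])
    hsv=cv2.cvtColor(c['pixels'],cv2.COLOR_RGB2HSV)
    m=c['pixels'].astype(int);X,Y=np.meshgrid(range(512),range(384))
    P=ray(c,np.c_[X.ravel(),Y.ravel()],.01).reshape(384,512,3)
    mat=(P[...,0]>.3)&(P[...,0]<.7)&(P[...,1]<-.0)&(P[...,1]>-.37)
    blue=(m[...,2]>m[...,1]+25)
    g=cv2.inRange(hsv,(40,60,20),(88,255,255))>0
    k=np.ones((5,5),np.uint8)
    gg=cv2.morphologyEx((g&mat).astype(np.uint8),cv2.MORPH_CLOSE,k)
    rects(gg,c,.010)
    d=(m.max(2)<75)&(P[...,1]>.08)&(P[...,1]<.42)&(P[...,0]>.35)&(P[...,0]<.68)
    print('pockets');
    lab=cv2.findContours(d.astype(np.uint8),cv2.RETR_CCOMP,cv2.CHAIN_APPROX_NONE)[0]
    for z in (.017,):
      for q in lab:
        if cv2.contourArea(q)<150: continue
        p=ray(c,q[:,0],z)[:,:2]*1000
        print(q[:,0].mean(0).round(),np.round(cv2.minAreaRect(p.astype(np.float32)),1) if 0 else cv2.minAreaRect(p.astype(np.float32)))
E
```

```text
0.025
top [0.25925217 0.01358537 1.04122171]
[386. 210.] xy mm 425.9 -286.5 short 54.4 long 55.3 short-axis deg -0.4
[317. 210.] xy mm 429.4 -139.1 short 57.0 long 77.3 short-axis deg 19.6
[318. 166.] xy mm 525.2 -142.7 short 33.8 long 100.5 short-axis deg -2.5
[383. 164.] xy mm 528.9 -284.3 short 54.1 long 55.4 short-axis deg -0.3
[318. 125.] xy mm 619.6 -145.1 short 32.8 long 99.5 short-axis deg 5.7
[378. 126.] xy mm 615.1 -278.0 short 56.4 long 77.0 short-axis deg 5.5
pockets
[179. 189.] ((473.3862609863281, 157.02203369140625), (71.42122650146484, 71.33641815185547), 85.7834243774414)
[118. 185.] ((483.6595764160156, 287.3184814453125), (72.33399200439453, 69.80813598632812), 89.71500396728516)
[183. 150.] ((559.9434814453125, 150.08570861816406), (117.19911193847656, 49.055782318115234), 85.79280853271484)
[123. 146.] ((570.0457153320312, 280.8779296875), (93.31610107421875, 73.33251953125), 85.70143127441406)
[149. 169.] ((520.2276000976562, 223.8538818359375), (292.34869384765625, 184.0120391845703), 85.47852325439453)
[151. 169.] ((521.60888671875, 218.70143127441406), (266.5
[... 507 characters left out ...]
76.3 short-axis deg 19.6
pockets
[318. 239.] ((560.3992919921875, 153.9003143310547), (119.1107177734375, 51.047760009765625), 85.63798522949219)
[376. 242.] ((570.5198974609375, 284.406005859375), (94.96503448486328, 75.25106048583984), 85.4875717163086)
[373. 208.] ((483.3809509277344, 291.0761413574219), (74.03845977783203, 71.21961975097656), 88.58837890625)
[318. 206.] ((473.6543884277344, 160.61669921875), (73.09112548828125, 73.2017822265625), 85.67813873291016)
[347. 226.] ((525.5706787109375, 225.9923858642578), (296.15032958984375, 189.85064697265625), 85.5801773071289)
[346. 225.] ((521.6063232421875, 222.63165283203125), (265.1288757324219, 177.75845336914062), 85.57018280029297)
```

```bash
python3 - <<'E'
import cv2,numpy as np
a=cv2.imread('pics/top0.png')
x=cv2.resize(a[85:250,75:445],None,fx=2.15,fy=2.15,interpolation=cv2.INTER_CUBIC)
cv2.imwrite('pics/top0c.png',np.clip(x*1.5,0,255).astype('uint8'))
E
```

```text
(no output)
```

View pics/top0c.png

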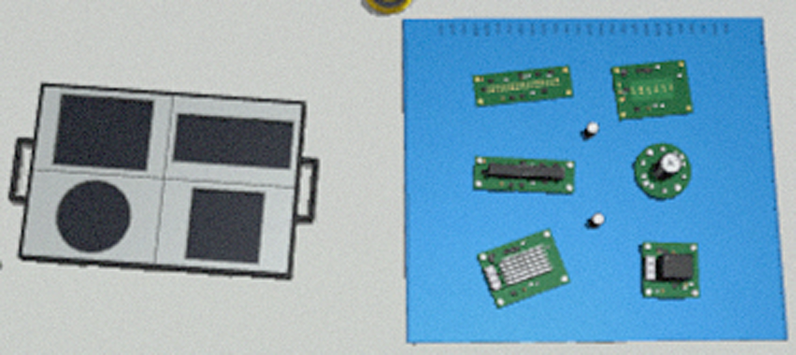

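```bash
cat >> h.py <<'E'
import json
from scipy.spatial.transform import Rotation as Ro
def pose(o):
    w,x,y,z=o['eef_rot'];M=Ro.from_quat([x,y,z,w]).as_matrix()
    return np.array(o['eef_pos'])*1000,np.degrees(np.arctan2(M[1,1],M[0,1])),M
def plan(wps,start=None,v=40,w=7.5):
    """wps: (x,y,z mm, tool-y yaw deg, claw, hold rows). prints calls"""
    from bench import ctrl
    p,a=start if start is not None else pose(ctrl.get_obs())[:2]
    p=np.array(p,float);rows=[]
    for x,y,z,yaw,c,hold in wps:
        q=np.array([x,y,z],float);da=(yaw-a+90)%180-90
        n=max(1,int(np.ceil(max(np.linalg.norm(q-p)/v,abs(da)/w))))
        rows+=[(p+(q-p)*i/n,a+da*i/n,c) for i in range(1,n+1)]+[(q,a+da,c)]*hold
        p,a=q,a+da
    p,a=start if start is not None else pose(ctrl.get_obs())[:2]; p=np.array(p,float)
    for i in range(0,len(rows),5):
        t=np.radians(a);Y=np.array([np.cos(t),np.sin(t),0]);X=np.array([-Y[1],Y[0],0]);T=np.array([X,Y,[0,0,-1]])
        out=[]
        for q,b,c in rows[i:i+5]:
            d=np.round(T@(q-p)/10,1);tw=float(np.round(a-b,0));out.append([*d.tolist(),tw,c])
        p=p+T.T@(np.array(out[-1][:3])*10);a=a-out[-1][3]
        print(json.dumps([out]))
    print('end',p.round(1),round(a,1))
def wristpose(c,o):
    p,_,M=pose(o);A=np.eye(4);A[:3,:3]=M;A[:3,3]=p/1000
    W=np.linalg.inv(A@c['hand_eye']);return W[:3,:3],W[:3,3]
E
python3 -c "
from h import *
plan([(470,-200,250,-3,0.2,1)],v=48,w=8)"
```

```text
[[[-3.2, -3.5, -0.1, 4.0, 0.2], [-6.4, -6.9, -0.3, 8.0, 0.2], [-9.6, -10.4, -0.4, 13.0, 0.2], [-12.8, -13.9, -0.6, 17.0, 0.2], [-16.0, -17.4, -0.7, 21.0, 0.2]]]
[[[-4.2, -2.1, -0.2, 4.0, 0.2], [-8.4, -4.2, -0.3, 9.0, 0.2], [-12.6, -6.3, -0.5, 13.0, 0.2], [-16.8, -8.4, -0.6, 17.0, 0.2], [-21.1, -10.5, -0.8, 21.0, 0.2]]]
[[[-4.7, -0.4, -0.1, 5.0, 0.2], [-9.4, -0.9, -0.3, 9.0, 0.2], [-14.1, -1.3, -0.4, 13.0, 0.2], [-18.8, -1.8, -0.6, 17.0, 0.2], [-23.4, -2.2, -0.7, 22.0, 0.2]]]
[[[-4.6, 1.3, -0.2, 4.0, 0.2], [-4.6, 1.3, -0.2, 4.0, 0.2]]]
end [ 469.7 -200.2  250.5] -3.1
```

>>> servo_tool --motion '[[[-3.2,-3.5,-0.1,4,0.2],[-6.4,-6.9,-0.3,8,0.2],[-9.6,-10.4,-0.4,13,0.2],[-12.8,-13.9,-0.6,17,0.2],[-16,-17.4,-0.7,21,0.2]]]'

```text
time_s: 0.6
eef_pos: [0.3151, 0.2933, 0.2341]
eef_rot: [0.0, 0.393, 0.92, -0.0]
wrist_force: [0.6, -0.1, -0.3]
opening: 0.399
grasp_force: 0.0
```

>>> servo_tool --motion '[[[-4.2,-2.1,-0.2,4,0.2],[-8.4,-4.2,-0.3,9,0.2],[-12.6,-6.3,-0.5,13,0.2],[-16.8,-8.4,-0.6,17,0.2],[-21.1,-10.5,-0.8,21,0.2]]]'

```text
time_s: 1.1
eef_pos: [0.3855, 0.0684, 0.2422]
eef_rot: [0.0, 0.554, 0.832, 0.0]
wrist_force: [0.5, 0.6, 0.4]
opening: 0.402
grasp_force: 0.0
```

>>> servo_tool --motion '[[[-4.7,-0.4,-0.1,5,0.2],[-9.4,-0.9,-0.3,9,0.2],[-14.1,-1.3,-0.4,13,0.2],[-18.8,-1.8,-0.6,17,0.2],[-23.4,-2.2,-0.7,22,0.2]]]'

```text
time_s: 1.6
eef_pos: [0.4563, -0.1561, 0.2492]
eef_rot: [-0.0, 0.703, 0.711, 0.0]
wrist_force: [1.2, 0.0, 0.9]
opening: 0.401
grasp_force: 0.0
```

>>> servo_tool --motion '[[[-4.6,1.3,-0.2,4,0.2],[-4.6,1.3,-0.2,4,0.2],[-4.6,1.3,-0.2,4,0.2]]]'

```text
time_s: 1.9
eef_pos: [0.4695, -0.2004, 0.2504]
eef_rot: [-0.001, 0.727, 0.687, -0.0]
wrist_force: [-0.2, -0.1, -0.2]
opening: 0.401
grasp_force: 0.0
```

```bash
cat > w.py <<'E'
import sys;from h import *;from bench import ctrl
o=ctrl.get_obs();c=ctrl.camera('wrist');n=sys.argv[1]
cv2.imwrite(f'pics/{n}.png',c['pixels'][...,::-1]);R,t=wristpose(c,o)
np.savez(n+'.npz',**c,R=R,t=t)
print(o['time_s'],pose(o)[:2],o['opening'],'cam',(-R.T@t).round(3),'axis',R[2].round(3))
hsv=cv2.cvtColor(c['pixels'],cv2.COLOR_RGB2HSV)
g=cv2.inRange(hsv,(40,60,20),(88,255,255))
rects(cv2.morphologyEx(g,cv2.MORPH_CLOSE,np.ones((9,9))),c,.010,1500,R,t)
E
python3 w.py w1
```

```text
1.9 (array([ 469.54361703, -200.40848145,  250.39180436]), np.float64(-3.2349234631567314)) 0.4011345938970944 cam [ 0.474 -0.121  0.397] axis [-0.02  -0.308 -0.951]
[377. 207.] xy mm 613.5 -276.2 short 56.1 long 75.4 short-axis deg 5.2
[214.  99.] xy mm 428.8 -138.7 short 56.6 long 76.5 short-axis deg 19.5
[302.  97.] xy mm 524.4 -142.6 short 33.3 long 100.1 short-axis deg -3.1
[387.  95.] xy mm 618.2 -144.7 short 32.7 long 99.5 short-axis deg 6.0
```

View pics/w1.png

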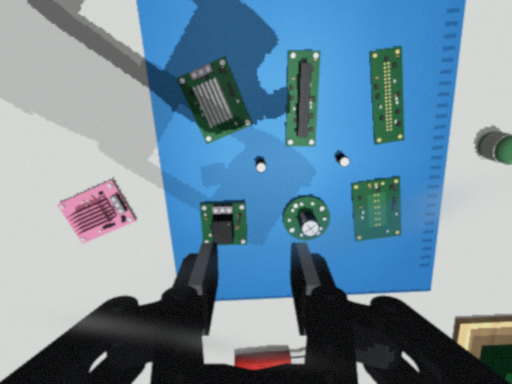

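```bash
python3 -c "
from h import *
plan([(525,-142,110,-3.1,0.2,0),(525,-142,60,-3.1,.2,0),(525,-142,38,-3.1,0.2,1),(525,-142,38,-3.1,1,5)],v=45)"
```

```text
[[[1.5, 1.3, 3.5, -0.0, 0.2], [3.0, 2.6, 7.0, -0.0, 0.2], [4.5, 3.9, 10.5, -0.0, 0.2], [6.0, 5.2, 14.1, -0.0, 0.2], [6.0, 5.2, 16.6, -0.0, 0.2]]]
[[[0.0, 0.0, 2.5, -0.0, 0.2], [0.0, 0.0, 4.7, -0.0, 0.2], [0.0, 0.0, 4.7, -0.0, 0.2], [0.0, 0.0, 4.7, -0.0, 1], [0.0, 0.0, 4.7, -0.0, 1]]]
[[[0.0, 0.0, -0.0, -0.0, 1], [0.0, 0.0, -0.0, -0.0, 1], [0.0, 0.0, -0.0, -0.0, 1], [0.0, 0.0, -0.0, -0.0, 1]]]
end [ 524.7 -142.3   37.5] -3.1
```

>>> servo_tool --motion '[[[1.5,1.3,3.5,0,0.2],[3.0,2.6,7.0,0,0.2],[4.5,3.9,10.5,0,0.2],[6.0,5.2,14.1,0,0.2],[6.0,5.2,16.6,0,0.2]]]'

```text
time_s: 2.45
eef_pos: [0.5249, -0.1387, 0.0831]
eef_rot: [-0.001, 0.725, 0.689, 0.0]
wrist_force: [0.5, -0.9, 0.2]
opening: 0.401
grasp_force: 0.0
```

>>> servo_tool --motion '[[[0,0,2.5,0,0.2],[0,0,4.7,0,0.2],[0,0,4.7,0,0.2],[0,0,4.7,0,1],[0,0,4.7,0,1]]]'

```text
time_s: 2.95
eef_pos: [0.5262, -0.1427, 0.04]
eef_rot: [0.001, 0.726, 0.688, 0.0]
wrist_force: [-0.2, 0.2, 1.2]
opening: 0.066
grasp_force: 0.0
```

>>> servo_tool --motion '[[[0,0,0,0,1],[0,0,0,0,1],[0,0,0,0,1],[0,0,0,0,1]]]'

```text
time_s: 3.35
eef_pos: [0.5253, -0.1429, 0.0386]
eef_rot: [0.0, 0.726, 0.687, 0.0]
wrist_force: [-0.3, -0.2, -0.8]
opening: 0.004
grasp_force: 0.0
```

```bash
python3 w.py w2; python3 -c "
from h import *
plan([(525,-142,100,-3.1,1,0),(525,-142,140,-3.1,1,1)],v=30)"
```

```text
3.35 (array([ 525.34156879, -142.88345454,   38.60151391]), np.float64(-3.1475182700446505)) 0.004273155337352592 cam [ 0.529 -0.064  0.185] axis [-0.018 -0.31  -0.951]
[ 84. 222.] xy mm 428.6 -138.7 short 60.1 long 77.5 short-axis deg 19.5
[254. 196.] xy mm 526.0 -124.9 short 33.3 long 66.5 short-axis deg -3.4
[420. 212.] xy mm 617.7 -142.5 short 32.7 long 98.7 short-axis deg 6.0
[[[0.0, -0.0, -2.1, -0.0, 1], [0.1, -0.0, -4.1, -0.0, 1], [0.1, -0.0, -6.2, -0.0, 1], [0.1, -0.0, -8.2, -0.0, 1], [0.1, -0.0, -10.2, -0.0, 1]]]
[[[-0.0, -0.0, 0.0, -0.0, 1]]]
end [ 525.3 -141.9  140.5] -3.1
```

View pics/w2.png

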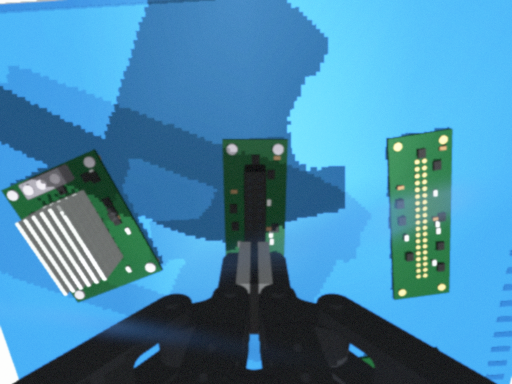

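```bash
python3 -c "
from h import *
c=np.load('w2.npz');d=c['depth']
for u,v in [(255,180),(255,200),(255,215),(255,225),(255,235),(244,245),(266,245),(255,245),(255,260),(244,260),(266,260),(244,280),(266,280),(232,200),(276,235)]:
    z=d[v,u];P=np.array([(u-c['cx'])/c['fx']*z,(v-c['cy'])/c['fy']*z,z]);print(u,v,(c['R'].T@(P-c['t'])*1000).round(1))
"
```

```text
255 180 [ 527.1 -109.2   26. ]
255 200 [ 526.6 -119.9   25. ]
255 215 [ 526.1 -127.9   25.1]
255 225 [ 525.8 -133.2   25.5]
255 235 [ 525.5 -138.5   26.3]
244 245 [ 520.9 -132.5   48.8]
266 245 [ 530.7 -132.2   50.5]
255 245 [ 525.8 -132.5   49.2]
255 260 [ 525.8 -131.9   63.6]
244 260 [ 521.3 -132.3   62.6]
266 260 [ 530.2 -132.7   62.7]
244 280 [ 521.8 -131.5   78.4]
266 280 [ 529.8 -132.4   77.8]
232 200 [ 513.7 -124.4   10.1]
276 235 [ 537.1 -147.     9.7]
```

```bash
python3 -c "
from h import *
c=np.load('w2.npz');d=c['depth']
for u in (246,255,264):
  for v in range(232,250):
    z=d[v,u];P=np.array([(u-c['cx'])/c['fx']*z,(v-c['cy'])/c['fy']*z,z]);print(u,v,(c['R'].T@(P-c['t'])*1000).round(1),c['pixels'][v,u])
"
```

```text
246 232 [ 521.  -136.9   25.6] [32 33 34]
246 233 [ 521.  -137.4   25.6] [30 34 38]
246 234 [ 520.9 -137.8   25.9] [29 35 39]
246 235 [ 520.9 -138.5   25.6] [30 35 43]
246 236 [ 520.9 -139.    25.8] [29 33 38]
246 237 [ 520.8 -139.4   26.1] [31 36 42]
246 238 [ 520.9 -139.6   26.9] [32 37 43]
246 239 [ 520.8 -140.4   26.5] [26 34 39]
246 240 [ 520.7 -141.4   25.5] [34 41 50]
246 241 [ 520.7 -141.8   26. ] [56 61 68]
246 242 [ 521.8 -131.8   47.2] [80 86 92]
246 243 [ 521.9 -131.5   48.9] [ 94 100 103]
246 244 [ 521.9 -131.7   49.4] [ 90  94 101]
246 245 [ 521.9 -131.8   50.3] [ 89  94 101]
246 246 [ 521.9 -132.    50.8] [ 93  98 103]
246 247 [ 521.9 -132.    51.7] [ 91  95 103]
246 248 [ 521.9 -131.9   53. ] [ 91  98 106]
246 249 [ 521.9 -132.    53.6] [ 90  96 105]
255 232 [ 525.6 -137.6   24.4] [29 29 37]
255 233 [ 525.6 -137.8   25.3] [35 38 41]
255 234 [ 525.6 -138.    26.2] [34 40 44]
255 235 [ 525.5 -138.5   26.3] [29 34 41]
255 236 [ 525.5 -139.4   25.4] [33 40 47]
255 237 [ 525.5 -139.9   25.7] [36 41 48]
255 238 [ 525.4 -140.8   25. ] [32 37 48]
255 239 [ 525.4 -140.7   26.4
[... 509 characters left out ...]
 46 48]
264 234 [ 530.2 -138.1   26.5] [32 46 48]
264 235 [ 530.2 -139.    25.8] [38 51 53]
264 236 [ 530.1 -139.7   25.5] [35 47 54]
264 237 [ 530.1 -140.5   24.8] [39 53 57]
264 238 [ 530.1 -140.9   25.3] [36 52 59]
264 239 [ 530.1 -140.9   26.5] [40 56 62]
264 240 [ 530.  -141.5   26.4] [41 58 64]
264 241 [ 530.  -142.4   25.7] [59 72 78]
264 242 [ 529.9 -132.3   47.2] [81 91 97]
264 243 [ 529.9 -132.3   48.3] [ 91  97 106]
264 244 [ 529.8 -132.3   49.2] [ 92  98 107]
264 245 [ 529.8 -132.5   49.7] [ 95 103 111]
264 246 [ 529.8 -132.5   50.6] [ 89  96 105]
264 247 [ 529.7 -132.5   51.6] [ 89  98 108]
264 248 [ 529.7 -132.    53.6] [ 91  97 108]
264 249 [ 529.7 -132.4   53.7] [ 93 101 110]
```

>>> servo_tool --motion '[[[0,0,0,0,0.2],[0,0,0,0,0.2],[0,0,0,0,0.2],[0,0,1.0,0,0.2],[0,0,2.0,0,0.2]]]'

```text
time_s: 3.9
eef_pos: [0.5253, -0.1428, 0.0177]
eef_rot: [0.0, 0.726, 0.687, 0.0]
wrist_force: [-0.0, -0.5, 0.5]
opening: 0.398
grasp_force: 0.0
```

>>> servo_tool --motion '[[[0,0,0.7,0,0.2],[0,0,1.2,0,0.2],[0,0,1.2,0,0.2]]]'

```text
time_s: 4.2
eef_pos: [0.525, -0.1426, 0.0055]
eef_rot: [-0.0, 0.726, 0.687, -0.0]
wrist_force: [0.4, -0.1, -0.1]
opening: 0.399
grasp_force: 0.0
```

```bash
python3 w.py w3
```

```text
4.2 (array([ 525.00684973, -142.5584981 ,    5.49027513]), np.float64(-3.1432743806842183)) 0.3988225439229183 cam [ 0.529 -0.063  0.152] axis [-0.019 -0.309 -0.951]
[ 70. 240.] xy mm 436.5 -135.8 short 43.5 long 76.8 short-axis deg 19.4
[255. 250.] xy mm 525.4 -142.3 short 34.1 long 100.6 short-axis deg -3.1
[455. 227.] xy mm 617.1 -142.2 short 32.8 long 98.5 short-axis deg 6.0
```

View pics/w3.png

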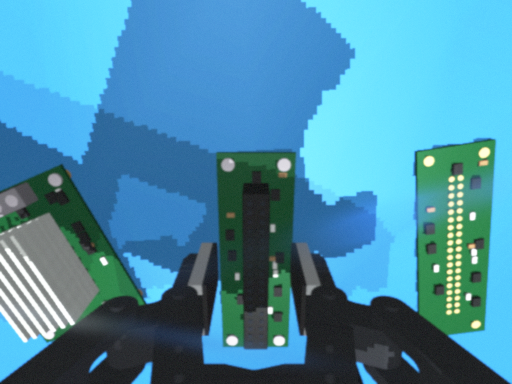

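>>> servo_tool --motion '[[[0,0,0,0,1],[0,0,0,0,1],[0,0,0,0,1],[0,0,0,0,1],[0,0,0,0,1]]]'

```text
time_s: 4.75
eef_pos: [0.5255, -0.1429, 0.0066]
eef_rot: [0.0, 0.726, 0.687, 0.0]
wrist_force: [-0.7, 0.4, 2.5]
opening: 0.108
grasp_force: 61.1
```

>>> servo_tool --motion '[[[0,0,-1.0,0,1],[0,0,-3.5,0,1],[0,0,-6.5,0,1],[0,0,-9.0,0,1],[0,0,-9.0,0,1]]]'

```text
time_s: 5.25
eef_pos: [0.5278, -0.144, 0.1007]
eef_rot: [0.003, 0.726, 0.688, 0.001]
wrist_force: [0.4, -0.6, -1.4]
opening: 0.109
grasp_force: 60.9
```

```bash
python3 w.py w4; python3 -c "
from h import *
plan([(560.2,152,130,-4.3,1,2)],v=45)"
```

```text
5.25 (array([ 527.78309691, -143.98437343,  100.67356107]), np.float64(-3.1307676255702366)) 0.10906520627162822 cam [ 0.531 -0.064  0.247] axis [-0.012 -0.313 -0.95 ]
[322. 344.] xy mm 572.6 -270.4 short 112.9 long 264.9 short-axis deg 86.5
[252. 198.] xy mm 527.1 -151.3 short 55.3 long 78.3 short-axis deg -3.2
[121. 189.] xy mm 429.3 -138.5 short 57.7 long 77.2 short-axis deg 19.6
[377. 183.] xy mm 618.3 -143.1 short 32.8 long 99.1 short-axis deg 5.9
[[[4.2, 0.2, -0.4, 0.0, 1], [8.5, 0.5, -0.9, 0.0, 1], [12.7, 0.7, -1.3, 0.0, 1], [17.0, 1.0, -1.8, 1.0, 1], [21.2, 1.2, -2.2, 1.0, 1]]]
[[[4.2, 0.2, -0.5, -0.0, 1], [8.5, 0.4, -0.9, 0.0, 1], [8.5, 0.4, -0.9, 0.0, 1], [8.5, 0.4, -0.9, 0.0, 1]]]
end [560.3 152.1 129.6] -4.1
```

>>> servo_tool --motion '[[[4.2,0.2,-0.4,0,1],[8.5,0.5,-0.9,0,1],[12.7,0.7,-1.3,0,1],[17.0,1.0,-1.8,1,1],[21.2,1.2,-2.2,1,1]]]'

```text
time_s: 5.8
eef_pos: [0.5478, 0.0701, 0.1172]
eef_rot: [-0.001, 0.732, 0.681, -0.001]
wrist_force: [1.1, -0.0, 0.3]
opening: 0.109
grasp_force: 60.9
```

>>> servo_tool --motion '[[[4.2,0.2,-0.5,0,1],[8.5,0.5,-0.9,0,1],[8.5,0.5,-0.9,0,1],[8.5,0.5,-0.9,0,1]]]'

```text
time_s: 6.2
eef_pos: [0.5588, 0.1535, 0.1259]
eef_rot: [-0.001, 0.731, 0.682, -0.001]
wrist_force: [-0.6, -0.8, -0.4]
opening: 0.111
grasp_force: 60.9
```

```bash
python3 w.py w5; python3 - <<'E'
from h import *
c=np.load('w5.npz');m=c['pixels'].astype(int)
d=(m.max(2)<85).astype(np.uint8);print('dark')
rects(cv2.morphologyEx(d,cv2.MORPH_OPEN,np.ones((5,5))),c,.017,800,c['R'],c['t'])
E
```

```text
6.2 (array([558.8080031 , 153.47849045, 125.91887562]), np.float64(-3.99624162380634)) 0.11112347915720922 cam [0.564 0.233 0.272] axis [-0.025 -0.31  -0.951]
[253. 197.] xy mm 557.2 140.0 short 61.9 long 93.5 short-axis deg -3.3
dark
[147. 185.] xy mm 473.5 159.1 short 71.1 long 72.9 short-axis deg 86.1
[284. 300.] xy mm 559.9 82.1 short 256.0 long 483.3 short-axis deg 86.2
[504.  98.] xy mm 741.6 207.6 short 14.2 long 44.8 short-axis deg 9.2
[255.  30.] xy mm 567.7 259.7 short 49.5 long 73.8 short-axis deg 85.9
[131.  23.] xy mm 481.6 271.5 short 38.2 long 73.6 short-axis deg 85.9
```

View pics/w5.png

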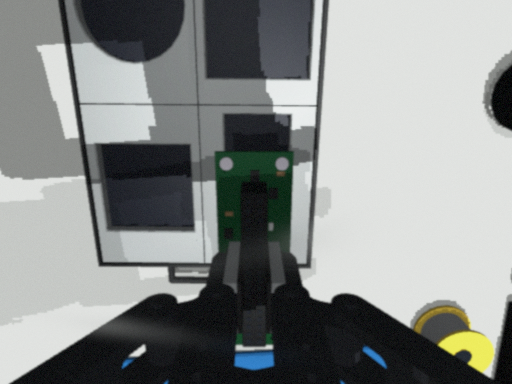

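```bash
python3 -c "
from h import *
plan([(560.2,152.3,60,-4.3,1,1),(560.2,152.3,25,-4.3,1,0),(560.2,152.3,15,-4.3,1,1)],v=25)"
```

```text
[[[-0.0, 0.0, 2.2, 0.0, 1], [-0.0, 0.1, 4.4, 0.0, 1], [-0.0, 0.1, 6.6, 0.0, 1], [-0.0, 0.1, 6.6, 0.0, 1], [-0.0, 0.1, 8.3, 0.0, 1]]]
[[[-0.0, 0.0, 1.8, 0.0, 1], [-0.0, 0.0, 2.8, 0.0, 1], [-0.0, 0.0, 2.8, 0.0, 1]]]
end [559.8 152.4  14.9] -4.1
```

>>> servo_tool --motion '[[[0,0,2.2,0,1],[0,0.1,4.4,0,1],[0,0.1,6.6,0,1],[0,0.1,7.6,0,1],[0,0.1,8.3,0,1]]]'

```text
time_s: 6.75
eef_pos: [0.5601, 0.1513, 0.043]
eef_rot: [-0.001, 0.733, 0.68, -0.001]
wrist_force: [-0.2, -0.7, -0.1]
opening: 0.109
grasp_force: 60.9
```

>>> servo_tool --motion '[[[0,0,1.8,0,1],[0,0,2.8,0,1],[0,0,2.8,0,1],[0,0,2.8,0,1]]]'

```text
time_s: 7.15
eef_pos: [0.5612, 0.1525, 0.0167]
eef_rot: [0.0, 0.732, 0.681, 0.0]
wrist_force: [-0.5, -0.4, 0.3]
opening: 0.108
grasp_force: 60.9
```

>>> servo_tool --motion '[[[0,0,0.2,0,1],[0,0,0.4,0,1],[0,0,0.4,0,1],[0,0,0.4,0,1]]]'

```text
time_s: 7.55
eef_pos: [0.561, 0.1527, 0.0125]
eef_rot: [0.0, 0.732, 0.681, 0.0]
wrist_force: [-0.4, 0.9, -0.4]
opening: 0.109
grasp_force: 60.9
```

```bash
python3 w.py w6
```

```text
7.55 (array([561.04023812, 152.66711115,  12.48262396]), np.float64(-4.138576463648397)) 0.10859275927545463 cam [0.566 0.232 0.159] axis [-0.023 -0.309 -0.951]
[252. 205.] xy mm 561.9 176.8 short 42.4 long 54.4 short-axis deg -6.9
```

View pics/w6.png

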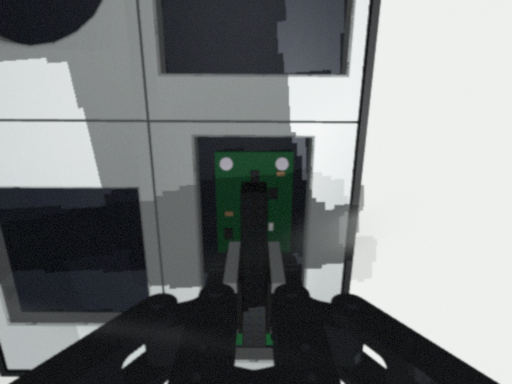

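>>> servo_tool --motion '[[[0,0,0.1,0,1],[0,0,0.2,0,1],[0,0,0.2,0,1],[0,0,0.2,0,1]]]'

```text
time_s: 8.0
eef_pos: [0.5611, 0.1526, 0.0106]
eef_rot: [0.0, 0.732, 0.681, 0.0]
wrist_force: [-2.1, -0.7, 4.1]
opening: 0.113
grasp_force: 61.5
```

>>> servo_tool --motion '[[[0,0,0.1,0,1],[0,0,0.1,0,1],[0,0,0.1,0,1]]]'

```text
time_s: 8.3
eef_pos: [0.5611, 0.1527, 0.0106]
eef_rot: [0.0, 0.732, 0.681, -0.0]
wrist_force: [-5.1, -0.7, 12.2]
opening: 0.107
grasp_force: 62.7
```

>>> servo_tool --motion '[[[0,0,-0.1,0,1],[0,0,-0.1,0,0.5],[0,0,-0.1,0,0.5],[0,0,-0.1,0,0.5],[0,0,-0.1,0,0.5]]]'

```text
time_s: 8.8
eef_pos: [0.561, 0.1526, 0.0102]
eef_rot: [0.0, 0.732, 0.681, 0.0]
wrist_force: [0.7, -0.1, 0.1]
opening: 0.251
grasp_force: 0.4
```

>>> servo_tool --motion '[[[0,0,-0.5,0,0.5],[0,0,-2,0,0.5],[0,0,-5,0,0.5],[0,0,-9.0,0,0.0],[0,0,-12.0,0,0.0]]]'

```text
time_s: 9.3
eef_pos: [0.5617, 0.1527, 0.1337]
eef_rot: [0.001, 0.732, 0.681, 0.001]
wrist_force: [1.0, 0.1, 0.3]
opening: 0.5
grasp_force: 0.0
```

```bash
python3 w.py w7;python3 -c "
from h import *
plan([(426.8,-285.5,110,-0.7,0,2),(426.8,-285.5,50,-.7,0,0),(426.8,-285.5,30,-.7,0,2)],v=46)"
```

```text
9.3 (array([561.69463904, 152.69803321, 133.73880227]), np.float64(-4.137858493310122)) 0.49967884064566004 cam [0.567 0.232 0.28 ] axis [-0.021 -0.309 -0.951]
[252. 179.] xy mm 559.6 151.9 short 37.4 long 103.8 short-axis deg -4.2
[[[-4.1, -1.0, 0.3, -0.0, 0], [-8.1, -1.9, 0.5, -1.0, 0], [-12.2, -2.9, 0.8, -1.0, 0], [-16.3, -3.9, 1.1, -1.0, 0], [-20.3, -4.8, 1.3, -2.0, 0]]]
[[[-4.1, -1.1, 0.3, 0.0, 0], [-8.1, -2.2, 0.6, -0.0, 0], [-12.1, -3.3, 0.8, -0.0, 0], [-16.2, -4.5, 1.1, -1.0, 0], [-20.2, -5.6, 1.4, -1.0, 0]]]
[[[-4.0, -1.1, 0.2, -0.0, 0], [-4.0, -1.1, 0.2, -0.0, 0], [-4.0, -1.1, 0.2, -0.0, 0], [-4.0, -1.1, 3.2, -0.0, 0], [-4.0, -1.1, 6.2, -0.0, 0]]]
[[[-0.0, -0.0, 2.0, -0.0, 0], [-0.0, -0.0, 2.0, -0.0, 0], [-0.0, -0.0, 2.0, -0.0, 0]]]
end [ 427.2 -285.5   30.2] -1.1
```

>>> servo_tool --motion '[[[-4.1,-1.0,0.3,0,0],[-8.1,-1.9,0.5,-1.0,0],[-12.2,-2.9,0.8,-1.0,0],[-16.3,-3.9,1.1,-1.0,0],[-20.3,-4.8,1.3,-2.0,0]]]'

```text
time_s: 9.85
eef_pos: [0.4978, -0.0478, 0.1182]
eef_rot: [0.001, 0.72, 0.694, 0.0]
wrist_force: [0.9, -0.5, 0.3]
opening: 0.502
grasp_force: 0.0
```

>>> servo_tool --motion '[[[-4.1,-1.1,0.3,0,0],[-8.1,-2.2,0.6,0,0],[-12.1,-3.3,0.8,0,0],[-16.2,-4.5,1.1,-1.0,0],[-20.2,-5.6,1.4,-1.0,0]]]'

```text
time_s: 10.35
eef_pos: [0.4344, -0.248, 0.1043]
eef_rot: [0.001, 0.714, 0.7, 0.0]
wrist_force: [1.4, 0.1, 0.3]
opening: 0.498
grasp_force: 0.0
```

>>> servo_tool --motion '[[[-4.0,-1.1,0.2,0,0],[-4.0,-1.1,0.2,0,0],[-4.0,-1.1,2.0,0,0],[-4.0,-1.1,4.0,0,0],[-4.0,-1.1,4.0,0,0]]]'

```text
time_s: 10.85
eef_pos: [0.4218, -0.284, 0.0616]
eef_rot: [-0.002, 0.714, 0.7, 0.0]
wrist_force: [0.4, 0.6, 0.1]
opening: 0.501
grasp_force: 0.0
```

```bash
python3 w.py w8
```

```text
10.85 (array([ 421.79036797, -284.01940147,   61.63458489]), np.float64(-1.1432721698733805)) 0.5008222074299417 cam [ 0.423 -0.205  0.208] axis [-0.01  -0.307 -0.952]
[262. 214.] xy mm 426.0 -285.9 short 55.0 long 55.3 short-axis deg -2.0
[426. 208.] xy mm 526.7 -283.1 short 54.4 long 56.5 short-axis deg -38.4
[277.  12.] xy mm 437.6 -174.6 short 20.6 long 60.9 short-axis deg 88.8
```

View pics/w8.png

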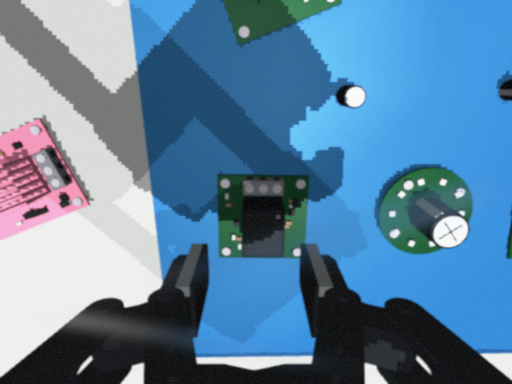

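>>> servo_tool --motion '[[[-0.2,0.4,1.0,1,0],[-0.2,0.4,3.0,1,0],[-0.2,0.4,4.5,1,0],[-0.2,0.4,5.6,1,0],[-0.2,0.4,5.6,1,0]]]'

```text
time_s: 11.4
eef_pos: [0.4267, -0.2873, 0.0063]
eef_rot: [-0.001, 0.72, 0.694, 0.0]
wrist_force: [-0.4, 1.1, -0.5]
opening: 0.5
grasp_force: 0.0
```

>>> servo_tool --motion '[[[0,0,0,0,1],[0,0,0,0,1],[0,0,0,0,1],[0,0,0,0,1],[0,0,0,0,1]]]'

```text
time_s: 11.9
eef_pos: [0.4277, -0.2886, 0.0081]
eef_rot: [0.001, 0.72, 0.694, 0.0]
wrist_force: [0.5, 0.6, 4.7]
opening: 0.265
grasp_force: 60.1
```

>>> servo_tool --motion '[[[0,0,-1.0,0,1],[0,0,-3.5,0,1],[0,0,-6.5,0,1],[0,0,-9.0,0,1],[0,0,-9.0,0,1]]]'

```text
time_s: 12.4
eef_pos: [0.4289, -0.2899, 0.1013]
eef_rot: [0.003, 0.72, 0.694, -0.0]
wrist_force: [0.2, -0.9, -0.2]
opening: 0.265
grasp_force: 59.4
```

```bash
python3 -c "
from h import *
plan([(473.5,158.8,100,-4.3,1,2),(473.5,158.8,30,-4.3,1,0),(473.5,158.8,15,-4.3,1,2)],v=45)"
```

```text
[[[4.1, 0.3, 0.0, 0.0, 1], [8.2, 0.5, 0.0, 0.0, 1], [12.3, 0.8, 0.0, 1.0, 1], [16.4, 1.0, 0.0, 1.0, 1], [20.5, 1.3, 0.1, 1.0, 1]]]
[[[4.1, 0.2, -0.0, 0.0, 1], [8.1, 0.3, -0.0, 0.0, 1], [12.2, 0.5, -0.0, 1.0, 1], [16.3, 0.7, 0.0, 1.0, 1], [20.4, 0.9, 0.0, 1.0, 1]]]
[[[4.1, 0.1, 0.0, 0.0, 1], [4.1, 0.1, 0.0, 0.0, 1], [4.1, 0.1, 0.0, 0.0, 1], [4.1, 0.1, 3.5, 0.0, 1], [4.1, 0.1, 7.0, 0.0, 1]]]
[[[0.0, -0.0, 1.5, 0.0, 1], [0.0, -0.0, 1.5, 0.0, 1], [0.0, -0.0, 1.5, 0.0, 1]]]
end [473.6 158.5  15.3] -4.1
```

>>> servo_tool --motion '[[[4.1,0.3,0,0,1],[8.2,0.5,0,0,1],[12.3,0.8,0,1,1],[16.4,1.0,0,1,1],[20.5,1.3,0,1,1]]]'

```text
time_s: 12.9
eef_pos: [0.4467, -0.0818, 0.0966]
eef_rot: [-0.001, 0.726, 0.687, -0.0]
wrist_force: [0.7, 0.6, -0.8]
opening: 0.269
grasp_force: 59.4
```

>>> servo_tool --motion '[[[4.1,0.2,0,0,1],[8.1,0.3,0,0,1],[12.2,0.5,0,1,1],[16.3,0.7,0,1,1],[20.4,0.9,0,1,1]]]'

```text
time_s: 13.4
eef_pos: [0.467, 0.1212, 0.0966]
eef_rot: [-0.0, 0.732, 0.681, -0.001]
wrist_force: [-0.4, -0.1, -0.3]
opening: 0.271
grasp_force: 59.4
```

>>> servo_tool --motion '[[[3.9,0.1,0,0,1],[3.9,0.1,1.0,0,1],[3.9,0.1,2.0,0,1],[3.9,0.1,2.0,0,1],[3.9,0.1,2.0,0,1]]]'

```text
time_s: 13.9
eef_pos: [0.471, 0.1571, 0.0765]
eef_rot: [-0.001, 0.733, 0.68, -0.001]
wrist_force: [1.3, -0.2, -0.7]
opening: 0.269
grasp_force: 59.4
```

```bash
python3 w.py w9; python3 -c "
from h import *
plan([(474,156.2,30,-4.3,1,0),(474,156.2,16,-4.3,1,2)],v=25)"
```

```text
13.9 (array([470.98854862, 157.13638714,  76.45922369]), np.float64(-4.244247918792339)) 0.2687669765365085 cam [0.477 0.236 0.223] axis [-0.026 -0.309 -0.951]
[256. 219.] xy mm 468.1 144.5 short 48.3 long 83.0 short-axis deg 86.4
[392. 199.] xy mm 561.4 151.2 short 36.8 long 105.0 short-axis deg -4.0
[[[-0.0, 0.1, 2.3, 0.0, 1], [-0.1, 0.3, 4.7, 0.0, 1], [-0.1, 0.3, 6.1, 0.0, 1], [-0.1, 0.3, 6.1, 0.0, 1], [-0.1, 0.3, 6.1, 0.0, 1]]]
end [474.4 156.   16. ] -4.3
```

View pics/w9.png

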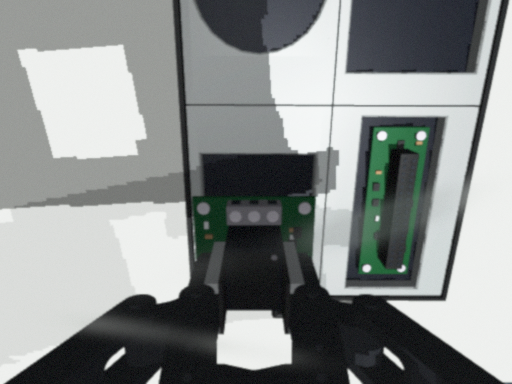

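>>> servo_tool --motion '[[[0,0.1,2.3,0,1],[-0.1,0.3,4.7,0,1],[-0.1,0.3,5.8,0,1],[-0.1,0.3,6.1,0,1],[-0.1,0.3,6.2,0,1]]]'

```text
time_s: 14.45
eef_pos: [0.4748, 0.1568, 0.0155]
eef_rot: [0.0, 0.732, 0.681, 0.0]
wrist_force: [-0.1, -0.3, -0.1]
opening: 0.264
grasp_force: 59.4
```

>>> servo_tool --motion '[[[0,0,0.1,0,1],[0,0,0.2,0,1],[0,0,0.3,0,1],[0,0,0.3,0,1]]]'

```text
time_s: 14.85
eef_pos: [0.4748, 0.1573, 0.0126]
eef_rot: [0.0, 0.732, 0.681, 0.0]
wrist_force: [-0.5, 0.1, -0.6]
opening: 0.268
grasp_force: 59.4
```

```bash
python3 w.py w10
```

```text
14.85 (array([474.7585084 , 157.26563158,  12.55399658]), np.float64(-4.13277266061093)) 0.267738459746466 cam [0.48  0.236 0.159] axis [-0.023 -0.309 -0.951]
[253. 218.] xy mm 473.4 172.7 short 37.0 long 62.3 short-axis deg 86.4
[437. 245.] xy mm 555.8 151.5 short 49.4 long 105.2 short-axis deg -4.1
```

View pics/w10.png

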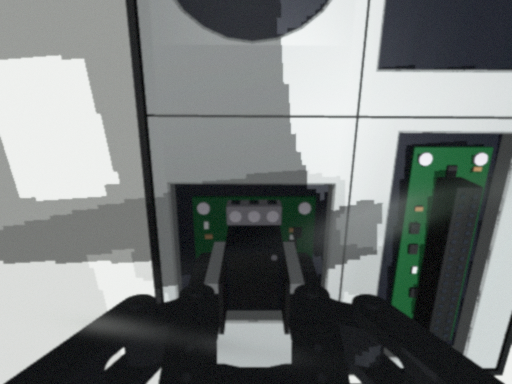

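>>> servo_tool --motion '[[[0,0,0.1,0,1],[0,0,0.1,0,1],[0,0,0.1,0,1]]]'

```text
time_s: 15.2
eef_pos: [0.4748, 0.1573, 0.0121]
eef_rot: [0.0, 0.732, 0.681, 0.0]
wrist_force: [-3.1, -0.3, 7.5]
opening: 0.264
grasp_force: 60.6
```

>>> servo_tool --motion '[[[0,0,0.1,0,1],[0,0,0.1,0,1],[0,0,0.1,0,1]]]'

```text
time_s: 15.5
eef_pos: [0.4749, 0.1573, 0.012]
eef_rot: [0.0, 0.732, 0.681, -0.0]
wrist_force: [-7.3, -1.8, 19.2]
opening: 0.263
grasp_force: 62.1
```

>>> servo_tool --motion '[[[0,0,-0.2,0,1],[0,0,-0.2,0,0.2],[0,0,-0.2,0,0.2],[0,0,-0.2,0,0.2],[0,0,-0.2,0,0.2]]]'

```text
time_s: 16.0
eef_pos: [0.4745, 0.1572, 0.012]
eef_rot: [-0.0, 0.732, 0.681, -0.0]
wrist_force: [-1.0, 0.2, 0.2]
opening: 0.397
grasp_force: 0.0
```

>>> servo_tool --motion '[[[0,0,-0.5,0,0.2],[0,0,-2,0,0.2],[0,0,-5,0,0.2],[0,0,-9.0,0,0.0],[0,0,-10.0,0,0.0]]]'

```text
time_s: 16.5
eef_pos: [0.4774, 0.1575, 0.1167]
eef_rot: [0.002, 0.732, 0.681, 0.003]
wrist_force: [0.7, 0.4, 0.7]
opening: 0.501
grasp_force: 0.0
```

```bash
python3 w.py w11;python3 -c "
from h import *
plan([(528,-283,85,-4.1,0,2)],v=46)"
```

```text
16.5 (array([477.42220003, 157.49140915, 116.74770419]), np.float64(-4.133913438309467)) 0.5008606440528747 cam [0.482 0.236 0.263] axis [-0.017 -0.308 -0.951]
[247. 183.] xy mm 472.7 159.3 short 59.7 long 69.2 short-axis deg 85.7
[361. 183.] xy mm 561.1 151.7 short 37.0 long 104.8 short-axis deg -4.2
[[[-4.4, 0.8, 0.3, -0.0, 0], [-8.7, 1.6, 0.6, -0.0, 0], [-13.1, 2.5, 0.9, -0.0, 0], [-17.4, 3.3, 1.3, -0.0, 0], [-21.8, 4.1, 1.6, -0.0, 0]]]
[[[-4.3, 0.8, 0.3, -0.0, 0], [-8.7, 1.6, 0.6, -0.0, 0], [-13.1, 2.5, 0.9, -0.0, 0], [-17.4, 3.3, 1.2, -0.0, 0], [-21.8, 4.1, 1.6, -0.0, 0]]]
[[[0.0, 0.0, -0.0, -0.0, 0], [0.0, 0.0, -0.0, -0.0, 0]]]
end [ 527.8 -283.3   84.7] -4.1
```

>>> servo_tool --motion '[[[-4.4,0.8,0.3,0,0],[-8.7,1.6,0.6,0,0],[-13.1,2.5,0.9,0,0],[-17.4,3.3,1.3,0,0],[-21.8,4.1,1.6,0,0]]]'

```text
time_s: 17.05
eef_pos: [0.4989, -0.0646, 0.095]
eef_rot: [-0.001, 0.732, 0.681, -0.0]
wrist_force: [0.3, 0.3, -0.7]
opening: 0.499
grasp_force: 0.0
```

>>> servo_tool --motion '[[[-4.3,0.8,0.3,0,0],[-8.7,1.6,0.6,0,0],[-13.1,2.5,0.9,0,0],[-17.4,3.3,1.2,0,0],[-21.8,4.4,1.4,0,0]]]'

```text
time_s: 17.55
eef_pos: [0.5268, -0.2849, 0.0805]
eef_rot: [-0.001, 0.732, 0.681, -0.0]
wrist_force: [1.3, -0.1, 0.3]
opening: 0.5
grasp_force: 0.0
```

>>> servo_tool --motion '[[[0,0,0,0,0],[0,0,0.5,0,0],[0,0,0.5,0,0],[0,0,0.5,0,0]]]'

```text
time_s: 17.95
eef_pos: [0.5273, -0.282, 0.0764]
eef_rot: [-0.001, 0.732, 0.682, -0.0]
wrist_force: [-0.8, 1.2, -0.1]
opening: 0.499
grasp_force: 0.0
```

```bash
python3 w.py w12; python3 - <<'E'
from h import *
c=np.load('w12.npz');d=c['depth'];v,u=np.mgrid[0:384,0:512]
P=np.stack([(u-c['cx'])/c['fx']*d,(v-c['cy'])/c['fy']*d,d],-1)
W=((P-c['t'])@c['R'])*1000
for lo,hi in((8.5,12),(36,40)):
    m=(W[...,2]>lo)&(W[...,2]<hi)&(abs(W[...,0]-528)<45)&(abs(W[...,1]+283)<45)&(d>0)
    k=max(cv2.findContours(cv2.morphologyEx(m.astype(np.uint8),cv2.MORPH_OPEN,np.ones((3,3))),0,1)[0],key=cv2.contourArea)[:,0]
    p=W[k[:,1],k[:,0],:2];print(lo,cv2.minEnclosingCircle(p.astype(np.float32)))
E
```

```text
17.95 (array([ 527.34267126, -281.9903697 ,   76.40700473]), np.float64(-4.060148187457971)) 0.4991699741511643 cam [ 0.533 -0.203  0.223] axis [-0.025 -0.308 -0.951]
[257. 208.] xy mm 528.5 -284.3 short 56.0 long 56.6 short-axis deg 86.0
[386. 187.] xy mm 613.8 -277.1 short 56.1 long 75.7 short-axis deg 5.3
[406.  28.] xy mm 621.7 -179.2 short 33.0 long 33.5 short-axis deg 6.0
[75. 24.] xy mm 436.4 -158.0 short 37.5 long 58.7 short-axis deg -70.9
8.5 ((528.3880004882812, -284.4776916503906), 29.09719467163086)
36 ((528.2335815429688, -284.3646240234375), 11.103157997131348)
```

View pics/w12.png

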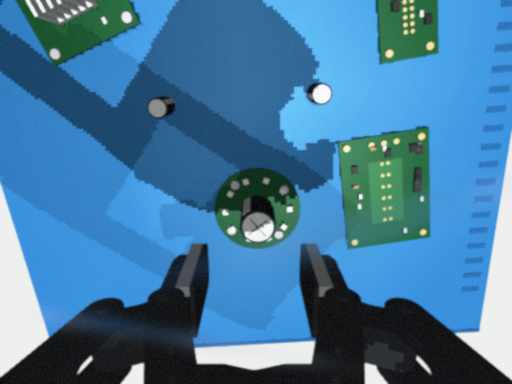

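>>> servo_tool --motion '[[[-0.2,0.1,2.0,0,0],[-0.2,0.1,4.5,0,0],[-0.2,0.1,6.0,0,0],[-0.2,0.1,6.9,0,0],[-0.2,0.1,6.9,0,0]]]'

```text
time_s: 18.5
eef_pos: [0.5281, -0.2848, 0.0071]
eef_rot: [-0.001, 0.732, 0.681, -0.0]
wrist_force: [-0.2, 0.5, -0.5]
opening: 0.504
grasp_force: 0.0
```

>>> servo_tool --motion '[[[0,0,0,0,1],[0,0,0,0,1],[0,0,0,0,1],[0,0,0,0,1],[0,0,0,0,1]]]'

```text
time_s: 19.0
eef_pos: [0.5296, -0.2865, 0.0095]
eef_rot: [0.001, 0.732, 0.681, 0.0]
wrist_force: [-0.6, 0.9, 6.7]
opening: 0.236
grasp_force: 58.8
```

>>> servo_tool --motion '[[[0,0,-1.0,0,1],[0,0,-3.5,0,1],[0,0,-6.5,0,1],[0,0,-9.0,0,1],[0,0,-9.0,0,1]]]'

```text
time_s: 19.5
eef_pos: [0.5309, -0.2877, 0.103]
eef_rot: [0.004, 0.732, 0.681, 0.0]
wrist_force: [1.0, 0.2, -0.2]
opening: 0.236
grasp_force: 58.7
```

```bash
python3 -c "
from h import *
plan([(483.5,289.2,95,-4.3,1,2)],v=46)"
```

```text
[[[4.4, -0.7, 0.1, 0.0, 1], [8.8, -1.4, 0.1, 0.0, 1], [13.2, -2.1, 0.2, 0.0, 1], [17.6, -2.7, 0.2, 0.0, 1], [22.0, -3.4, 0.3, 0.0, 1]]]
[[[4.4, -0.7, 0.1, 0.0, 1], [8.8, -1.4, 0.1, 0.0, 1], [13.2, -2.1, 0.2, 0.0, 1], [17.6, -2.8, 0.3, 0.0, 1], [22.0, -3.4, 0.3, 0.0, 1]]]
[[[4.4, -0.7, 0.1, 0.0, 1], [8.8, -1.4, 0.1, 0.0, 1], [13.2, -2.1, 0.2, 0.0, 1], [13.2, -2.1, 0.2, 0.0, 1], [13.2, -2.1, 0.2, 0.0, 1]]]
end [483.4 289.2  95. ] -4.1
```

>>> servo_tool --motion '[[[4.4,-0.7,0.1,0,1],[8.8,-1.4,0.1,0,1],[13.2,-2.1,0.2,0,1],[17.6,-2.7,0.2,0,1],[22.0,-3.4,0.3,0,1]]]'

```text
time_s: 20.0
eef_pos: [0.5097, -0.0622, 0.0946]
eef_rot: [-0.001, 0.732, 0.681, -0.0]
wrist_force: [0.7, 0.1, -0.6]
opening: 0.234
grasp_force: 58.7
```

>>> servo_tool --motion '[[[4.4,-0.7,0.1,0,1],[8.8,-1.4,0.1,0,1],[13.2,-2.1,0.2,0,1],[17.6,-2.8,0.3,0,1],[22.0,-3.4,0.3,0,1]]]'

```text
time_s: 20.5
eef_pos: [0.4913, 0.1595, 0.0915]
eef_rot: [-0.0, 0.732, 0.681, -0.001]
wrist_force: [0.5, -0.1, -1.0]
opening: 0.239
grasp_force: 58.7
```

>>> servo_tool --motion '[[[4.4,-0.7,0.1,0,1],[8.8,-1.4,0.1,0,1],[13.0,-1.9,1.0,0,1],[13.0,-1.9,2.0,0,1],[13.0,-1.9,2.0,0,1]]]'

```text
time_s: 21.0
eef_pos: [0.4808, 0.289, 0.0699]
eef_rot: [-0.001, 0.731, 0.682, -0.002]
wrist_force: [-0.1, 0.0, 0.3]
opening: 0.239
grasp_force: 58.7
```

>>> servo_tool --motion '[[[0,0,0,0,1],[0,0,0,0,1]]]'

```text
time_s: 21.2
eef_pos: [0.4835, 0.2877, 0.0724]
eef_rot: [0.0, 0.733, 0.68, -0.0]
wrist_force: [0.3, 1.0, 0.3]
opening: 0.233
grasp_force: 58.7
```

```bash
python3 w.py w13; cat > d.py <<'E'
import sys;from h import *
c=np.load(sys.argv[1]+'.npz');d=c['depth'];v,u=np.mgrid[0:384,0:512]
P=np.stack([(u-c['cx'])/c['fx']*d,(v-c['cy'])/c['fy']*d,d],-1)
W=((P-c['t'])@c['R'])*1000
g=cv2.inRange(cv2.cvtColor(c['pixels'],cv2.COLOR_RGB2HSV),(40,60,20),(88,255,255))>0
x0,y0,x1,y1=map(float,sys.argv[2:6])
m=g&(W[...,0]>x0)&(W[...,0]<x1)&(W[...,1]>y0)&(W[...,1]<y1)
p=W[m];print('n',len(p),'min',np.percentile(p,.5,axis=0).round(1),'max',np.percentile(p,99.5,axis=0).round(1),'medz',np.median(p[:,2]).round(1))
A=np.c_[p[:,:2]-p[:,:2].mean(0),np.ones(len(p))];k=np.abs(p[:,2]-np.median(p[:,2]))<6
print('tilt slopes (mm/mm)',np.linalg.lstsq(A[k],p[k,2],rcond=None)[0].round(3))
E
python3 d.py w13 440 240 530 340
```

```text
21.2 (array([483.46247243, 287.73350395,  72.4112364 ]), np.float64(-4.2372677243500005)) 0.23269201074112877 cam [0.489 0.367 0.219] axis [-0.024 -0.309 -0.951]
[280. 347.] xy mm 482.2 188.3 short 98.1 long 153.5 short-axis deg 85.8
[251. 227.] xy mm 482.5 275.5 short 55.1 long 80.7 short-axis deg 83.5
[182.  26.] xy mm 450.1 399.8 short 14.0 long 46.6 short-axis deg -46.6
n 4521 min [442.4 273.1   7. ] max [527.  318.1 159.7] medz 72.8
tilt slopes (mm/mm) [-3.00e-03 -5.00e-03  7.27e+01]
```

View pics/w13.png

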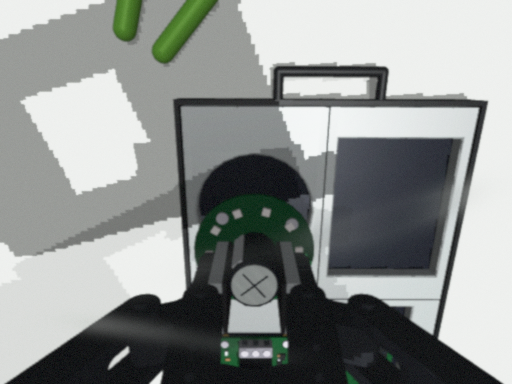

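```bash
python3 -c "
from h import *
c=np.load('w13.npz')
print(ray(c,[(255,154),(199,200),(311,200)],.017,c['R'],c['t'])*1000)
print(ray(c,[(337,138),(460,138),(328,270),(437,275)],.017,c['R'],c['t']).round(4)*1000)
plan([(483.7,288,35,-4.3,1,0),(483.7,288,17,-4.3,1,2)],v=20)
"
```

```text
[[486.28170222 325.45256037  17.        ]
 [448.82783729 298.65432755  17.        ]
 [519.40969205 293.43707477  17.        ]]
[[535.7 331.5  17. ]
 [608.7 326.1  17. ]
 [529.8 242.3  17. ]
 [603.8 232.9  17. ]]
[[[0.0, -0.0, 1.9, 0.0, 1], [0.0, -0.0, 3.8, 0.0, 1], [0.0, -0.0, 5.6, 0.0, 1], [0.0, -0.0, 5.6, 0.0, 1], [0.0, -0.0, 5.6, 0.0, 1]]]
end [483.7 287.8  16.6] -4.2
```

>>> servo_tool --motion '[[[0,0,1.9,0,1],[0,0,3.8,0,1],[0,0,5.2,0,1],[0,0,5.6,0,1],[0,0,5.6,0,1]]]'

```text
time_s: 21.75
eef_pos: [0.4829, 0.2884, 0.0159]
eef_rot: [-0.0, 0.732, 0.681, -0.001]
wrist_force: [0.1, -0.0, 0.1]
opening: 0.235
grasp_force: 58.7
```

>>> servo_tool --motion '[[[0,0,0.1,0,1],[0,0,0.2,0,1],[0,0,0.2,0,1],[0,0,0.2,0,1]]]'

```text
time_s: 22.15
eef_pos: [0.4834, 0.2891, 0.0147]
eef_rot: [0.0, 0.732, 0.681, 0.0]
wrist_force: [0.4, 0.2, -0.6]
opening: 0.234
grasp_force: 58.7
```

```bash
python3 w.py w14;python3 d.py w14 440 240 530 340
```

```text
22.15 (array([483.42709881, 289.06133383,  14.73727753]), np.float64(-4.1376646709113105)) 0.23353620298722294 cam [0.489 0.368 0.161] axis [-0.023 -0.309 -0.951]
[326. 335.] xy mm 521.2 227.0 short 58.4 long 69.7 short-axis deg -19.3
[254. 239.] xy mm 484.1 296.4 short 49.6 long 68.1 short-axis deg 75.7
[144.  24.] xy mm 445.5 394.6 short 13.7 long 32.9 short-axis deg -46.5
n 4695 min [442.9 277.1   6.7] max [526.4 319.4 100.6] medz 15.1
tilt slopes (mm/mm) [-1.0000e-03 -2.0000e-03  1.5041e+01]
```

>>> servo_tool --motion '[[[0,0,0.1,0,1],[0,0,0.1,0,1],[0,0,0.1,0,1]]]'

```text
time_s: 22.5
eef_pos: [0.4834, 0.289, 0.0135]
eef_rot: [0.0, 0.732, 0.681, 0.0]
wrist_force: [-0.3, -0.5, 2.0]
opening: 0.236
grasp_force: 59.0
```

>>> servo_tool --motion '[[[0,0,0.1,0,1],[0,0,0.1,0,1],[0,0,0.1,0,1]]]'

```text
time_s: 22.8
eef_pos: [0.4834, 0.2891, 0.0134]
eef_rot: [0.0, 0.732, 0.681, 0.0]
wrist_force: [-3.8, -2.1, 10.8]
opening: 0.238
grasp_force: 59.8
```

>>> servo_tool --motion '[[[0,0,-0.1,0,1],[0,0,-0.1,0,0.2],[0,0,-0.1,0,0.2],[0,0,-0.1,0,0.2],[0,0,-0.1,0,0.2]]]'

```text
time_s: 23.3
eef_pos: [0.483, 0.2888, 0.0131]
eef_rot: [-0.0, 0.732, 0.681, -0.0]
wrist_force: [-0.1, -0.9, 0.4]
opening: 0.398
grasp_force: 0.0
```

>>> servo_tool --motion '[[[0,0,-0.5,0,0.2],[0,0,-2,0,0.2],[0,0,-5,0,0.2],[0,0,-9.0,0,0.0],[0,0,-10.0,0,0.0]]]'

```text
time_s: 23.8
eef_pos: [0.4862, 0.2901, 0.1193]
eef_rot: [0.002, 0.732, 0.681, 0.004]
wrist_force: [0.6, -0.4, 0.7]
opening: 0.5
grasp_force: 0.0
```

>>> servo_tool --motion '[[[0,0,0,0,0],[0,0,0,0,0]]]'

```text
time_s: 24.0
eef_pos: [0.4827, 0.2888, 0.1131]
eef_rot: [-0.0, 0.732, 0.681, -0.0]
wrist_force: [0.3, -0.2, -0.0]
opening: 0.5
grasp_force: 0.0
```

```bash
python3 w.py w15;python3 d.py w15 440 240 526 340;python3 -c "
from h import *
plan([(429,-138.6,75,19.5,0,2)],v=46)"
```

```text
24.0 (array([482.74980211, 288.77974967, 113.1298108 ]), np.float64(-4.140703029228395)) 0.4995726600850422 cam [0.488 0.368 0.26 ] axis [-0.024 -0.309 -0.951]
[257. 328.] xy mm 473.8 152.4 short 58.8 long 71.2 short-axis deg -4.0
[347. 333.] xy mm 563.7 150.1 short 85.7 long 119.4 short-axis deg -2.5
[255. 186.] xy mm 482.3 289.9 short 58.4 long 59.9 short-axis deg -2.2
n 3351 min [446.9 261.2   6.5] max [522.7 319.  200.4] medz 14.0
tilt slopes (mm/mm) [ 0.     0.    13.877]
[[[-4.3, -0.2, 0.4, -2.0, 0], [-8.6, -0.4, 0.7, -5.0, 0], [-12.9, -0.7, 1.1, -7.0, 0], [-17.2, -0.9, 1.5, -9.0, 0], [-21.5, -1.1, 1.9, -12.0, 0]]]
[[[-4.2, -1.1, 0.3, -2.0, 0], [-8.3, -2.2, 0.7, -5.0, 0], [-12.5, -3.3, 1.1, -7.0, 0], [-16.6, -4.5, 1.4, -9.0, 0], [-20.8, -5.6, 1.8, -12.0, 0]]]
[[[0.0, 0.0, 0.0, 0.0, 0], [0.0, 0.0, 0.0, 0.0, 0]]]
end [ 428.6 -138.8   75.2] 19.9
```

>>> servo_tool --motion '[[[-4.3,-0.2,0.4,-2,0],[-8.6,-0.4,0.7,-5,0],[-12.9,-0.7,1.1,-7,0],[-17.2,-0.9,1.5,-9,0],[-21.5,-1.1,1.9,-12,0]]]'

```text
time_s: 24.55
eef_pos: [0.4548, 0.074, 0.0926]
eef_rot: [-0.001, 0.656, 0.755, -0.001]
wrist_force: [1.4, -0.0, 0.1]
opening: 0.5
grasp_force: 0.0
```

>>> servo_tool --motion '[[[-4.2,-1.1,0.3,-2,0],[-8.3,-2.2,0.7,-5,0],[-12.5,-3.3,1.1,-7,0],[-16.6,-4.5,1.4,-9,0],[-20.8,-5.6,1.8,-12,0]]]'

```text
time_s: 25.05
eef_pos: [0.4279, -0.1394, 0.0748]
eef_rot: [-0.001, 0.574, 0.819, -0.0]
wrist_force: [1.2, -0.8, -0.6]
opening: 0.498
grasp_force: 0.0
```

>>> servo_tool --motion '[[[0,0,0,0,0],[0,0,0,0,0],[0,0,0,0,0]]]'

```text
time_s: 25.35
eef_pos: [0.4288, -0.1371, 0.0753]
eef_rot: [-0.001, 0.575, 0.818, 0.0]
wrist_force: [-0.2, 0.7, -0.2]
opening: 0.501
grasp_force: 0.0
```

```bash
python3 w.py w16; python3 - <<'E'
from h import *
c=np.load('w16.npz');d=c['depth'];v,u=np.mgrid[0:384,0:512]
P=np.stack([(u-c['cx'])/c['fx']*d,(v-c['cy'])/c['fy']*d,d],-1);W=((P-c['t'])@c['R'])*1000
m=(W[...,2]>30)&(W[...,2]<38)&(np.hypot(W[...,0]-429,W[...,1]+138)<35)&(d>0)
print('sink',m.sum(),cv2.minAreaRect(W[m][:,:2].astype(np.float32)))
E
```

```text
25.35 (array([ 428.81682978, -137.14523789,   75.31858082]), np.float64(19.85588574388962)) 0.5006217876253506 cam [ 0.402 -0.063  0.222] axis [ 0.102 -0.29  -0.952]
[455. 322.] xy mm 613.4 -163.0 short 102.0 long 103.7 short-axis deg -30.5
[254. 205.] xy mm 428.7 -138.4 short 57.0 long 77.0 short-axis deg 19.4
sink 1183 ((428.7309265136719, -138.7615966796875), (24.959978103637695, 44.38557434082031), 19.69231414794922)
```

>>> servo_tool --motion '[[[-0.1,0,2.0,0,0],[-0.1,0,4.5,0,0],[-0.1,0,6.0,0,0],[-0.1,0,6.7,0,0],[-0.1,0,6.7,0,0]]]'

```text
time_s: 25.9
eef_pos: [0.4294, -0.1379, 0.0085]
eef_rot: [-0.001, 0.574, 0.819, -0.0]
wrist_force: [-0.0, 1.3, -0.7]
opening: 0.502
grasp_force: 0.0
```

>>> servo_tool --motion '[[[0,0,0,0,1],[0,0,0,0,1],[0,0,0,0,1],[0,0,0,0,1],[0,0,0,0,1]]]'

```text
time_s: 26.4
eef_pos: [0.4308, -0.1397, 0.0102]
eef_rot: [0.001, 0.575, 0.818, 0.0]
wrist_force: [0.4, 1.9, 6.4]
opening: 0.276
grasp_force: 59.6
```

>>> servo_tool --motion '[[[0,0,-1.0,0,1],[0,0,-3.5,0,1],[0,0,-6.5,0,1],[0,0,-8.5,0,1],[0,0,-8.5,0,1]]]'

```text
time_s: 26.9
eef_pos: [0.4319, -0.1408, 0.0976]
eef_rot: [0.003, 0.575, 0.818, 0.0]
wrist_force: [-0.4, -0.9, -0.2]
opening: 0.275
grasp_force: 58.9
```

>>> servo_tool --motion '[[[0,0,0,0,1],[0,0,0,0,1]]]'

```text
time_s: 27.1
eef_pos: [0.429, -0.1389, 0.0933]
eef_rot: [-0.001, 0.575, 0.818, -0.0]
wrist_force: [-0.9, 0.8, -0.6]
opening: 0.282
grasp_force: 59.0
```

```bash
python3 w.py w17; python3 -c "
from h import *
plan([(570,282.3,95,-4.3,1,2)],v=46)"
```

```text
27.1 (array([ 429.0490819 , -138.89911576,   93.31097524]), np.float64(19.85210245597983)) 0.2823829484271558 cam [ 0.402 -0.065  0.24 ] axis [ 0.103 -0.291 -0.951]
[477. 278.] xy mm 616.5 -143.1 short 36.2 long 99.5 short-axis deg 6.2
[249. 206.] xy mm 433.1 -152.6 short 63.7 long 88.9 short-axis deg -70.1
[[[3.5, 2.8, -0.0, 2.0, 1], [7.0, 5.5, -0.0, 5.0, 1], [10.4, 8.3, -0.1, 7.0, 1], [13.9, 11.0, -0.1, 10.0, 1], [17.4, 13.8, -0.1, 12.0, 1]]]
[[[4.0, 2.0, -0.0, 2.0, 1], [8.0, 3.9, -0.0, 5.0, 1], [11.9, 5.9, -0.0, 7.0, 1], [15.9, 7.9, -0.1, 10.0, 1], [19.9, 9.8, -0.1, 12.0, 1]]]
[[[0.0, 0.0, 0.0, 0.0, 1], [0.0, 0.0, 0.0, 0.0, 1]]]
end [569.6 282.2  95.1] -4.1
```

>>> servo_tool --motion '[[[3.5,2.8,0,2,1],[7.0,5.5,0,5,1],[10.4,8.3,-0.1,7,1],[13.9,11.0,-0.1,10,1],[17.4,13.8,-0.1,12,1]]]'

```text
time_s: 27.65
eef_pos: [0.5001, 0.0729, 0.0941]
eef_rot: [-0.001, 0.658, 0.753, -0.001]
wrist_force: [-0.1, -0.7, 0.0]
opening: 0.276
grasp_force: 59.0
```

>>> servo_tool --motion '[[[4.0,2.0,0,2,1],[8.0,3.9,0,5,1],[11.9,5.9,0,7,1],[15.9,7.9,-0.1,10,1],[19.9,9.8,-0.1,12,1]]]'

```text
time_s: 28.15
eef_pos: [0.57, 0.2833, 0.0946]
eef_rot: [-0.001, 0.733, 0.68, -0.001]
wrist_force: [1.2, -0.0, 0.1]
opening: 0.276
grasp_force: 59.0
```

>>> servo_tool --motion '[[[0,0,1,0,1],[0,0,2.0,0,1],[0,0,2.0,0,1],[0,0,2.0,0,1],[0,0,2.0,0,1]]]'

```text
time_s: 28.65
eef_pos: [0.5706, 0.2805, 0.0764]
eef_rot: [-0.0, 0.733, 0.681, -0.0]
wrist_force: [0.0, 0.4, -0.9]
opening: 0.279
grasp_force: 59.1
```

```bash
python3 w.py w18;python3 d.py w18 520 250 620 350;python3 -c "
from h import *
plan([(570,282,35,-4.3,1,0),(570,282,19,-4.3,1,2)],v=20)"
```

```text
28.65 (array([570.64024605, 280.53303177,  76.41557283]), np.float64(-4.230342302485539)) 0.27866637691179624 cam [0.576 0.36  0.223] axis [-0.024 -0.309 -0.951]
[260. 338.] xy mm 562.0 170.8 short 57.2 long 88.0 short-axis deg -23.1
[249. 205.] xy mm 569.9 275.5 short 64.7 long 84.0 short-axis deg 86.8
[121. 202.] xy mm 481.7 290.2 short 59.2 long 59.7 short-axis deg 38.7
[31. 27.] xy mm 451.4 399.6 short 15.5 long 48.2 short-axis deg -47.3
n 5220 min [523.  250.7   8.4] max [617.1 321.7 163. ] medz 76.1
tilt slopes (mm/mm) [-1.0000e-03 -3.0000e-03  7.6009e+01]
[[[0.0, -0.0, 1.4, 0.0, 1], [0.1, -0.1, 2.8, 0.0, 1], [0.1, -0.1, 4.2, 0.0, 1], [0.1, -0.1, 5.8, 0.0, 1], [0.1, -0.1, 5.8, 0.0, 1]]]
[[[0.0, 0.0, -0.0, 0.0, 1]]]
end [570.  281.8  18.8] -4.2
```

View pics/w18.png

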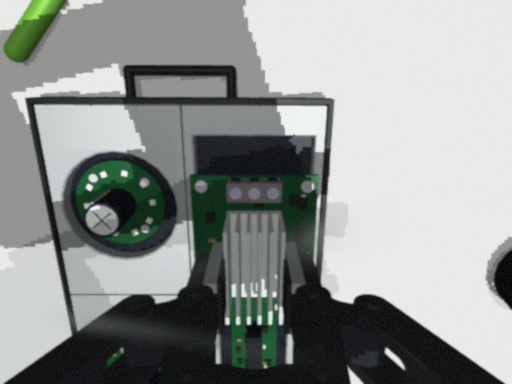

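>>> servo_tool --motion '[[[0,0,1.8,0,1],[0.1,0,3.6,0,1],[0.1,0,5.2,0,1],[0.1,0,5.8,0,1],[0.1,0,5.8,0,1]]]'

```text
time_s: 29.2
eef_pos: [0.5694, 0.2822, 0.0165]
eef_rot: [-0.001, 0.732, 0.681, -0.001]
wrist_force: [-0.4, -0.0, -0.2]
opening: 0.279
grasp_force: 59.1
```

>>> servo_tool --motion '[[[0,0,0.1,0,1],[0,0,0.2,0,1],[0,0,0.3,0,1],[0,0,0.3,0,1]]]'

```text
time_s: 29.6
eef_pos: [0.5708, 0.2828, 0.0157]
eef_rot: [0.0, 0.732, 0.681, 0.0]
wrist_force: [-0.4, -0.4, -0.8]
opening: 0.278
grasp_force: 59.1
```

```bash
python3 w.py w19;python3 d.py w19 530 250 610 350
```

```text
29.6 (array([570.82971487, 282.78421694,  15.68384427]), np.float64(-4.136875662166721)) 0.27760913538758447 cam [0.576 0.362 0.162] axis [-0.023 -0.309 -0.951]
[ 80. 246.] xy mm 482.9 288.9 short 58.5 long 63.1 short-axis deg 32.0
[252. 210.] xy mm 569.0 301.9 short 48.4 long 66.2 short-axis deg 87.0
n 5472 min [534.6 250.8   6.8] max [604.5 324.  102. ] medz 15.3
tilt slopes (mm/mm) [-1.0000e-03 -1.0000e-03  1.5286e+01]
```

>>> servo_tool --motion '[[[0,0,0.1,0,1],[0,0,0.1,0,1],[0,0,0.1,0,1]]]'

```text
time_s: 29.95
eef_pos: [0.5706, 0.2827, 0.0143]
eef_rot: [0.0, 0.732, 0.681, 0.0]
wrist_force: [1.0, -0.0, -0.4]
opening: 0.278
grasp_force: 59.1
```

>>> servo_tool --motion '[[[0,0,0.1,0,1],[0,0,0.1,0,1],[0,0,0.1,0,1]]]'

```text
time_s: 30.25
eef_pos: [0.5706, 0.2827, 0.0142]
eef_rot: [0.0, 0.732, 0.681, -0.0]
wrist_force: [-2.5, -1.4, 6.2]
opening: 0.278
grasp_force: 60.0
```

Contact; release and retreat.

>>> servo_tool --motion '[[[0,0,0,0,1],[0,0,-0.1,0,0.2],[0,0,-0.1,0,0.2],[0,0,-0.1,0,0.2],[0,0,-0.1,0,0.2]]]'

```text
time_s: 30.75
eef_pos: [0.5705, 0.2827, 0.0141]
eef_rot: [-0.0, 0.732, 0.681, -0.0]
wrist_force: [-0.4, 0.4, 0.3]
opening: 0.402
grasp_force: 0.0
```

>>> servo_tool --motion '[[[0,0,-0.5,0,0.2],[0,0,-2,0,0.2],[0,0,-5,0,0.2],[0,0,-9.0,0,0.2],[0,0,-13.0,0,0.2]]]'

```text
time_s: 31.25
eef_pos: [0.5704, 0.2826, 0.1466]
eef_rot: [0.0, 0.732, 0.681, 0.0]
wrist_force: [0.6, 1.0, 0.9]
opening: 0.397
grasp_force: 0.0
```

>>> servo_tool --motion '[[[-4,0,-3,0,0.2],[-8,-3,-6,0,0.2],[-12,-6,-8,0,0.2],[-16,-9,-8,0,0.2],[-20,-12,-8,0,0.2]]]'

```text
time_s: 31.75
eef_pos: [0.4434, 0.0993, 0.2266]
eef_rot: [0.002, 0.732, 0.681, 0.001]
wrist_force: [-1.0, -0.8, 0.3]
opening: 0.401
grasp_force: 0.0
```

>>> servo_tool --motion '[[[-4,-2,0,0,0.2],[-8,-4,0,0,0.2],[-8,-4,0,0,0.2],[-8,-4,0,0,0.2],[-8,-4,0,0,0.2]]]'

```text
time_s: 32.25
eef_pos: [0.3988, 0.0238, 0.225]
eef_rot: [0.001, 0.732, 0.681, 0.001]
wrist_force: [1.0, 0.0, -0.3]
opening: 0.4
grasp_force: 0.0
```

```bash
python3 - <<'E'
from h import *
from bench import ctrl
for n in('top','scene'):
    c=ctrl.camera(n)
    hsv=cv2.cvtColor(c['pixels'],cv2.COLOR_RGB2HSV);X,Y=np.meshgrid(range(512),range(384))
    P=ray(c,np.c_[X.ravel(),Y.ravel()],.014).reshape(384,512,3)
    g=(cv2.inRange(hsv,(40,60,15),(88,255,255))>0)&(P[...,0]>.35)&(P[...,0]<.7)&(abs(P[...,1])<.36)
    print(n);rects(cv2.morphologyEx(g.astype(np.uint8),cv2.MORPH_CLOSE,np.ones((5,5))),c,.014)
    d=c['depth'];Q=np.stack([(X-c['cx'])/c['fx']*d,(Y-c['cy'])/c['fy']*d,d],-1);W=((Q-c['t'])@c['R'])*1000
    for k,(x,y) in dict(long=(560,152),square=(473.5,159),round=(483.5,289),wide=(570,283)).items():
        m=g&(np.hypot(W[...,0]-x,W[...,1]-y)<45);p=W[m];p=p[abs(p[:,2]-np.median(p[:,2]))<5]
        print(k,len(p),np.median(p[:,2]).round(1),np.linalg.lstsq(np.c_[p[:,:2],np.ones(len(p))],p[:,2],rcond=None)[0].round(3)[:2])
o=ctrl.get_obs();print(o['time_s'],o['eef_pos'],o['wrist_force'])
E
```

```text
top
[117. 186.] xy mm 482.7 289.7 short 58.1 long 59.4 short-axis deg -44.6
[123. 145.] xy mm 570.1 282.8 short 61.3 long 80.8 short-axis deg -4.2
[318. 124.] xy mm 618.1 -144.8 short 32.8 long 99.2 short-axis deg 6.7
[378. 126.] xy mm 613.7 -277.0 short 56.2 long 76.9 short-axis deg 5.5
long 63 13.4 [0.042 0.057]
square 14 13.5 [-0.102 -0.049]
round 374 13.9 [-0.01  -0.006]
wide 479 13.6 [ 0.002 -0.004]
scene
[186. 269.] xy mm 625.3 -141.3 short 32.5 long 99.1 short-axis deg 6.0
[126. 269.] xy mm 621.1 -274.4 short 56.1 long 74.9 short-axis deg 5.6
[319. 239.] xy mm 560.9 155.6 short 36.7 long 103.9 short-axis deg -4.3
[376. 241.] xy mm 570.4 286.0 short 60.2 long 80.9 short-axis deg -4.0
[373. 208.] xy mm 483.3 293.6 short 57.6 long 59.8 short-axis deg -1.4
[317. 206.] xy mm 474.8 161.6 short 57.8 long 58.0 short-axis deg 87.6
long 282 14.1 [0.007 0.004]
square 235 13.9 [0.002 0.006]
round 273 13.8 [ 0.016 -0.003]
wide 385 13.9 [ 0.002 -0.001]
32.35 [0.39861634 0.02432074 0.22446435] [ 0.21811233 -0.40123196 -0.70545858]
```

All four boards lie flat at z≈14 mm and centred in their pockets, the unfinished boards have not moved, and the arm is clear.

```bash
python3 -c "
from bench import ctrl
print(ctrl.hand_in())"
```

```text
the job is handed in; nothing more can be done
None
```

All four finished boards are packed flat and component side up in their matching pockets, the look-alikes are untouched, and the job is handed in after about 32 s on the robot's clock; no verdict was shown.

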